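# Index the cup slide to the yellow station

### The arm

A 6-joint arm with a two-finger parallel gripper is mounted at the origin on a cart in front of the work surface, level with it; the furniture and walls round the work are solid. World frame = base frame: x ahead of the robot, y to its left, z up, the work surface at z = 0. Lengths are in m, angles in rad, forces in N, time in s.
With the tool pointing down it reaches from about 0.325 to 0.9 m from the base axis. Payload 6.1 kg.
Tool frame: the origin (TCP) lies midway between the tips of the shut fingers; the grasp point (between the pads) lies 19 mm behind it; z points along the fingers, y is the line along which they close (so a half turn about z gives the same grasp; the last joint's range is limited). The gripper opens to 85 mm and grips with 20 to 120 N. Pads are 22 mm wide; open, the fingers measure 114 mm over their backs; the gripper's body (76 mm by 85 mm) begins 54 mm behind the grasp point. The pads swing forward as they close: fully open they stand 13 mm farther back than shut.
Start: joints at [-1.437, 0.22, 1.526, -0, 1.395, -0.126], TCP at [0.161, -0.604, 0.231] pointing down, gripper open.
Joint ranges: [-2.98, 2.98], [-0.91, 2.08], [0.09, 2.57], [-1.24, 4.39], [0.2, 2.65], [-2.68, 2.68]. Speed limits (rad/s): [2.57, 2.57, 3.01, 3.14, 3.14, 3.14].

### API

Orientations are given as a unit quaternion [x, y, z, w].
In Python, from plant import bot, viewer, workorder gives the robot as it stands.
- The arm moves only by the tool carry_out, never from a script. Its argument "moves" is a list of rows, each a list of 7 numbers: the opening in per cent of the stroke, from 0 (shut) to 100 (fully open), then the shift along the tool's x, y, z in cm, then the turn, a rotation vector about the tool's x, y, z in rad. In form: [[jaw, dx, dy, dz, rx, ry, rz], ...]. A call has 1 to 12 rows; each row shifts and turns the commanded pose from where the row before left it, along the tool's axes as they then stand; what a row does not reach is not made up. A row lasts 1/8 s, in which the tool goes at most 62.5 mm and 10.7 degrees, less where a joint would pass 70% of its speed; a pose out of reach is approached as far as the arm can. A call is refused whole if a number of a shift passes 6.25 or a number of a turn 0.188, either way. A call with a gripper value outside its range is refused whole. The fingers move at their own pace and stop on an object; "squeeze" is the grip in N (left out, the last holds). Time passes only in rows, so rows that do not move let the fingers close. It gives the time, the measured TCP pose, the force, the opening and the grip force at its end, in the units of the state.
- bot.read_state(): the state, without advancing time (a new reading comes with each control period).
- viewer.grab_frame(name): name is "side" or "top"; returns (picture, depth): 420x560x3 uint8, blue, green, red; 420x560 float32, m along the optical axis (not along the pixel's ray), 0 where there is no reading.
- viewer.camera_info(name): a dict with "fx", "fy", "cx", "cy" (pixels), "distortion" ([k1, k2, p1, p2, k3] as OpenCV has them; the pictures are not rectified), "rvec" (rotation vector, rad) and "tvec" (3), from world to camera coordinates, as OpenCV has them. Camera axes: x right, y down, z forward; pixel columns grow to the right and rows downward; lengths in m; the calibration is good to about 2 mm. A picture is of the moment at which its call begins. camera_info takes no time and is no camera call.
- workorder.hand_in(): hands the job in; it is judged then, once.
The state is a dict: "clock": time; "joints": joint angles; "joint_vel": joint speeds; "tau": joint torques, N m; "tool_pos": TCP position; "eef_rot": TCP orientation; "force": force on the tool from outside, world axes, zero at the start; "torque": the same for the moment, N m; "finger_gap": finger opening in m; "grasp_force": force on a finger pad.
Only numpy, scipy, OpenCV 4.12 (cv2) and the standard library are available. Lean on these libraries where they do the work, as an engineer would, in place of code of your own. Each camera call takes 0.05 s, during which the arm holds its last target. There are 200 camera calls.

### The job

The tea cup stands on the sliding carriage of the cup slide. Pull up the red index plunger knob on the carriage, slide the carriage along to the station with the yellow tag, and let the knob go so that its pin springs fully home in the hole there. The cup must stay standing upright in its holder.

Things in the scene. Friction and masses are not known exactly. Their poses are not given: they have to be found in the camera images.
- knob_grip (a point): Red round plunger knob, axis upright, 29 mm across, gripped part 18 mm high, at one end of the aluminium carriage. Point: on its axis at mid-grip, 13 mm below its top, 73 mm above the worktop with the pin home; carriage plate 34 mm below it; the cup's wall begins 85 mm to its left. Carrying the pulled knob sideways moves the carriage (about 1 N), which runs only straight along the slide.
- plunger (a joint): Knob height above home, m: 0 = pin fully home, 0.024 = upper stop. A spring pushes down with 6 to 9 N. Pin clear of the index bar from 0.016; slide at about 0.02. Released within 7 mm of a hole the pin drops in and centres the carriage; elsewhere it rests on the bar at about 0.014. Starts home in the middle of five holes 45 mm apart; the outer four have tags.
- tag_yellow: Yellow flat disc, 26 mm across, 3 mm thick, fixed on the white base, robot's side of the wanted hole (blue, green, black tags mark other holes; order varies). Origin: centre of its underside, 8 mm above the worktop. y axis: along the slide, to the left; x axis: across, away from the robot. The hole is 30 mm along its x axis; the knob must end at y = 0 in its frame (start: 45 or 90 mm either side).
- tea_cup: White tea cup with one ear, 82 mm across, 67 mm high, loose in a round holder with a low black rim at the left end of the carriage, 120 mm left of the knob, travelling with it. Origin: at the foot, under the middle of cup plus ear, 42 mm above the worktop; z axis up. No need to touch it.

How it is judged:
By the outcome, as a careful person would: the job done as asked, in the order asked, and still so for the second after the job is handed in, with the robot touching nothing.
It also fails if it takes over 32 s, if anything falls off the work surface, if the arm or the gripper's body presses on something with over 40 N, if the wrist force passes 120 N, or if a joint passes its speed limit or range.

## Working session

There is one attempt and no reset: what is moved stays moved. The work goes in short steps, Python scripts to look and compute and a tool call to move; the robot and the scene stay as the last step left them, time stands still between calls to the robot, and variables do not carry over. Pictures are saved under pics/ and viewed, at most 10 in all, crops included, and the job is handed in when it is done.

Besides the shell and the picture viewer there is one more tool, called after "Request:" by a JSON object that holds its "op" and its "data". carry_out: Moves the arm, as the interface text tells. Its arguments: {"type":"object","properties":{"moves":{"type":"array","items":{"type":"array","items":{"type":"number"}}},"squeeze":{"type":"number"}},"required":["moves"]}

```bash
mkdir -p pics
python3 - <<'E'
from plant import bot, viewer
import cv2,numpy as np
for n in("top","side"):
    p,d=viewer.grab_frame(n); cv2.imwrite(f"pics/{n}0.png",p); np.save(f"pics/{n}0.npy",d)
    print(n,viewer.camera_info(n))
s=bot.read_state(); print(s["tool_pos"],s["eef_rot"],s["clock"])
E
```

```text
top {'fx': 430.1782895052452, 'fy': 430.1782895052452, 'cx': 273.49379363532347, 'cy': 212.70819747888658, 'distortion': array([-0.10441846,  0.        ,  0.        ,  0.        ,  0.        ]), 'rvec': array([ 2.07249479, -2.12943368,  0.17021279]), 'tvec': array([0.12282845, 0.48288878, 0.84978921])}
side {'fx': 540.8157202499963, 'fy': 540.8157202499963, 'cx': 276.0853309006619, 'cy': 203.14086018509298, 'distortion': array([0.06410829, 0.        , 0.        , 0.        , 0.        ]), 'rvec': array([ 0.00832004, -2.7059171 ,  1.53794379]), 'tvec': array([0.46726103, 0.01558391, 0.96015077])}
[ 0.16047346 -0.60347999  0.23030939] [ 9.91573994e-01  1.29538627e-01  6.60054438e-06 -8.71091542e-04] 0.1
```

View pics/top0.png

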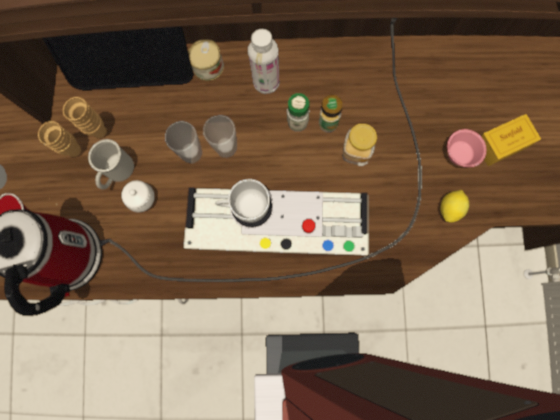

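View pics/side0.png

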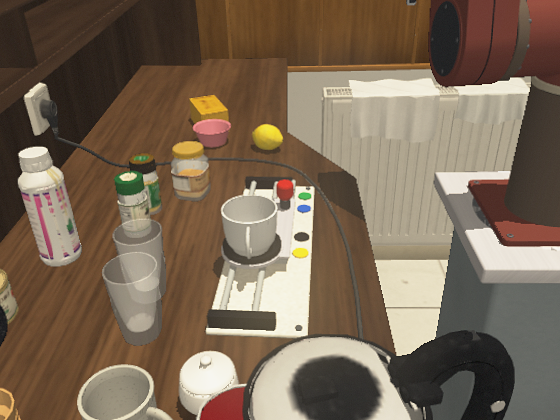

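The top view shows the knob at (309,226), with yellow at (265,243) leftmost of the tags, then black (286,244), blue (328,245) and green (349,246). So the carriage has to go about 90 mm left. The side view agrees: the cup is upright and its ear points away from the knob.

```bash
cat > h.py <<'E'
import cv2,numpy as np
from plant import bot, viewer
from scipy.spatial.transform import Rotation as R
def pt(n,uv,z):
    c=viewer.camera_info(n);K=np.array([[c['fx'],0,c['cx']],[0,c['fy'],c['cy']],[0,0,1]])
    x,y=cv2.undistortPoints(np.array([[uv]],float),K,c['distortion'])[0,0]
    Rm=cv2.Rodrigues(c['rvec'])[0];o=-Rm.T@c['tvec'];d=Rm.T@[x,y,1]
    return o+d*(z-o[2])/d[2]
RNG={'red':[(0,150,90),(6,255,255)],'yellow':[(24,150,120),(34,255,255)],'blue':[(100,150,80),(125,255,255)],'green':[(55,150,60),(85,255,255)]}
def blob(p,col,box):
    u0,v0,u1,v1=box;h=cv2.cvtColor(p,cv2.COLOR_BGR2HSV)[v0:v1,u0:u1]
    m=cv2.inRange(h,*map(np.array,RNG[col]))
    n,l,s,c=cv2.connectedComponentsWithStats(m);i=1+np.argmax(s[1:,4])
    return c[i]+[u0,v0],s[i]
E
python3 - <<'E'
from h import *
for n,tb,kb in(("top",(255,230,370,256),(295,212,322,238)),("side",(285,185,320,265),(270,175,298,205))):
    p=cv2.imread(f"pics/{n}0.png");t={}
    for c in('yellow','blue','green'):
        uv,s=blob(p,c,tb);t[c]=pt(n,uv,.011);print(n,c,uv.round(1),s,t[c].round(4))
    d=t['yellow']-t['green'];d/=np.linalg.norm(d);print('slide dir',d.round(4),np.degrees(np.arctan2(-d[0],d[1])),np.linalg.norm(t['yellow']-t['green']))
    uv,s=blob(p,'red',kb);print('knob',uv.round(1),s,[pt(n,uv,z)[:2].round(4) for z in(.073,.08,.086)])
    mid=t['yellow']-.09*d; perp=np.array([d[1],-d[0]]);print('pred knob',mid[:2]+.03*perp)
s=bot.read_state();print(R.from_quat(s['eef_rot']).as_matrix().round(3),s['joints'])
E
```

```text
top yellow [264.7 242.7] [ 5  8 10 10 79] [0.4284 0.1314 0.011 ]
top blue [327.4 245.1] [68 11  9  9 60] [ 0.4195 -0.0031  0.011 ]
top green [348.5 245.6] [90 12  8  8 54] [ 0.4169 -0.0483  0.011 ]
slide dir [0.0641 0.9979 0.    ] -3.672838644188639 0.18008625000964737
knob [308.3 225.4] [  8   7  12  13 125] [array([0.4531, 0.0391]), array([0.452 , 0.0395]), array([0.451 , 0.0398])]
pred knob [0.4526097  0.03970788]
side yellow [300.1 252.4] [  8  63  15  10 117] [0.4268 0.1316 0.011 ]
side blue [303.5 208. ] [13 20 12  7 67] [ 0.4181 -0.0031  0.011 ]
side green [300.7 194. ] [14  8  5  4  6] [ 0.4222 -0.0535  0.011 ]
slide dir [0.025  0.9997 0.    ] -1.4334587729853239 0.1851607705657333
knob [284.5 188.9] [  7   4  16  21 277] [array([0.451 , 0.0369]), array([0.4509, 0.0494]), array([0.4507, 0.0601])]
pred knob [0.45458372 0.04092197]
[[ 0.966  0.257 -0.   ]
 [ 0.257 -0.966  0.002]
 [ 0.    -0.002 -1.   ]] [-1.43711313e+00  2.21125948e-01  1.52752022e+00  2.00963440e-05
  1.39468861e+00 -1.26127781e-01]
```

Request:
{"op": "carry_out", "data": {"moves": [[100, 0, 0, 0, 0, 0, 0.1625], [100, 0, 0, 0, 0, 0, 0.1625], [100, 1.8, -4.7, 0, 0, 0, 0], [100, 1.8, -4.7, 0, 0, 0, 0], [100, 1.8, -4.7, 0, 0, 0, 0], [100, 1.8, -4.7, 0, 0, 0, 0], [100, 1.8, -4.7, 0, 0, 0, 0], [100, 1.8, -4.7, 0, 0, 0, 0], [100, 1.8, -4.7, 0, 0, 0, 0], [100, 1.8, -4.7, 0, 0, 0, 0], [100, 1.8, -4.7, 0, 0, 0, 0], [100, 1.8, -4.7, 0, 0, 0, 0]]}}

```text
clock: 1.6
tool_pos: [0.371, -0.1451, 0.2311]
eef_rot: [0.999, -0.033, 0.0, 0.0]
force: [0.7, 0.3, -0.3]
finger_gap: 0.0854
grasp_force: 0.0
```

```bash
cat >> h.py <<'E'
def to(x,y,z):
    s=bot.read_state();M=R.from_quat(s['eef_rot']).as_matrix()
    print('t',s['clock'],'pos',s['tool_pos'].round(4),'tx',M[:,0].round(3),'z',M[:,2].round(3),'cm',(M.T@(np.array([x,y,z])-s['tool_pos'])*100).round(2),'F',s['force'].round(1),'gap',s['finger_gap'],s['grasp_force'])
E
python3 -c "
from h import *
to(.452,.0395,.16)"
```

```text
t 1.6 pos [ 0.371  -0.1451  0.2311] tx [ 0.998 -0.065  0.   ] z [ 0. -0. -1.] cm [  6.87 -18.95   7.11] F [ 0.7  0.3 -0.3] gap 0.08543777053485875 0.0
```

Request:
{"op": "carry_out", "data": {"moves": [[100, 1.7, -4.75, 0, 0, 0, 0], [100, 1.7, -4.75, 0, 0, 0, 0], [100, 1.7, -4.75, 0, 0, 0, 0], [100, 1.75, -4.7, 0, 0, 0, 0], [100, 0, 0, 3.5, 0, 0, 0], [100, 0, 0, 3.6, 0, 0, 0], [100, 0, 0, 3, 0, 0, 0], [100, 0, 0, 0, 0, 0, 0]]}}

```text
clock: 2.6
tool_pos: [0.449, 0.0382, 0.1277]
eef_rot: [0.999, -0.033, -0.003, -0.0]
force: [0.2, 0.7, -0.4]
finger_gap: 0.0851
grasp_force: 0.0
```

```bash
python3 -c "
from h import *
to(.452,.0395,.054)
a=viewer.grab_frame('top')[0][150:290,170:390];b=viewer.grab_frame('side')[0][110:280,190:360]
cv2.imwrite('pics/c1.png',np.hstack([cv2.resize(a,(471,300)),cv2.resize(b,(300,300))]))"
```

```text
t 2.6 pos [0.449  0.0382 0.1277] tx [ 0.998 -0.065 -0.006] z [-0.006  0.001 -1.   ] cm [ 0.34 -0.15  7.36] F [ 0.2  0.7 -0.4] gap 0.08509929778512469 0.0
```

View pics/c1.png

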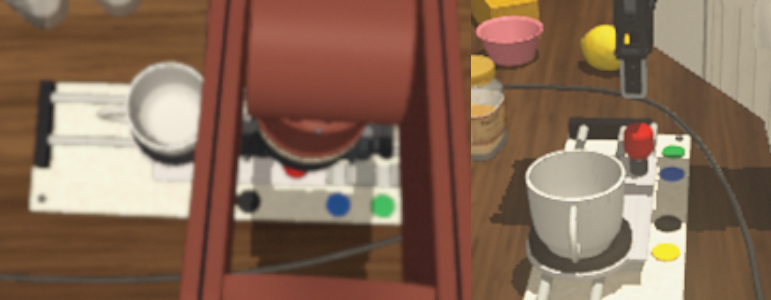

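Side view: the open fingers are straight above the knob, and the cup is clear of them. I'll go down and grip.

Request:
{"op": "carry_out", "data": {"moves": [[100, 0.3, -0.1, 2, 0, 0, 0], [100, 0, 0, 2, 0, 0, 0], [100, 0, 0, 2, 0, 0, 0], [100, 0, 0, 1.5, 0, 0, 0], [100, 0, 0, 0, 0, 0, 0], [100, 0, 0, 0, 0, 0, 0]]}}

```text
clock: 3.45
tool_pos: [0.4554, 0.0386, 0.0563]
eef_rot: [0.999, -0.033, 0.001, 0.0]
force: [-0.0, -0.6, -0.3]
finger_gap: 0.0852
grasp_force: 0.0
```

```bash
python3 -c "
from h import *
to(.452,.0395,.052)
a=viewer.grab_frame('top')[0][180:270,230:370];b=viewer.grab_frame('side')[0][130:230,230:330]
cv2.imwrite('pics/c2.png',np.hstack([cv2.resize(a,(467,300)),cv2.resize(b,(300,300))]))"
```

```text
t 3.45 pos [0.4554 0.0386 0.0563] tx [ 0.998 -0.065  0.002] z [ 0.002 -0.    -1.   ] cm [-0.35 -0.07  0.43] F [-0.  -0.6 -0.3] gap 0.08519650617439103 0.0
```

View pics/c2.png

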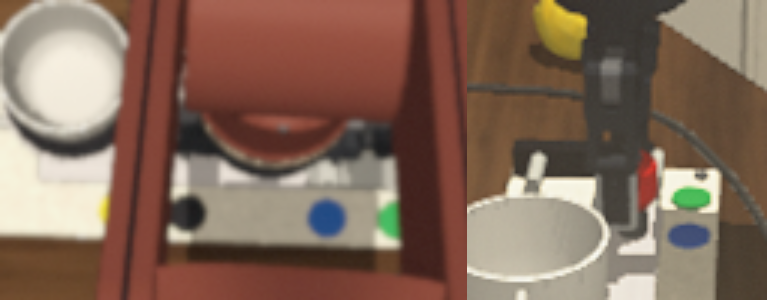

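Side view: the knob's red edge shows to the robot's side of the near finger (finger centre about u=280, knob about u=285). I'll check that offset with rays.

Run:
```python
from h import *
def onY(uv,y):
    a,b=pt('side',uv,0),pt('side',uv,.2);t=(y-a[1])/(b[1]-a[1]);return a+t*(b-a)
print('finger',onY((279.7,195),.088),'knob',onY((284.5,189),.05))
p,_=viewer.grab_frame('side')
print('row',cv2.cvtColor(p,cv2.COLOR_BGR2GRAY)[196,265:300], p[188,280:300].tolist())
for _ in range(3):
    viewer.grab_frame('side');print(bot.read_state()['tool_pos'].round(4))
```

```text
finger [0.45804039 0.088      0.0906754 ] knob [0.45085976 0.05       0.08009734]
row [241 244 241 241 243 245 232 127 125 118  84  65  67  66  65  66  68  67
  69 104 136 123  95  87  89  85  91 136 140 184 243 244 233 159 135] [[57, 62, 68], [54, 61, 65], [54, 62, 67], [62, 68, 72], [79, 86, 89], [98, 107, 108], [89, 96, 111], [52, 62, 126], [49, 58, 168], [50, 61, 188], [50, 60, 178], [45, 57, 162], [42, 51, 147], [134, 148, 178], [161, 177, 178], [176, 207, 218], [231, 247, 249], [229, 245, 247], [228, 244, 246], [227, 243, 246]]
[0.4552 0.0386 0.0561]
[0.4551 0.0387 0.0559]
[0.4549 0.0387 0.0557]
```

Request:
{"op": "carry_out", "data": {"moves": [[100, -0.4, -0.1, 0.2, 0, 0, 0], [100, 0, 0, 0, 0, 0, 0], [100, 0, 0, 0, 0, 0, 0], [25, 0, 0, 0, 0, 0, 0], [25, 0, 0, 0, 0, 0, 0], [20, 0, 0, 0, 0, 0, 0], [15, 0, 0, 0, 0, 0, 0], [15, 0, 0, 0, 0, 0, 0], [15, 0, 0, 0, 0, 0, 0]], "squeeze": 60}}

```text
clock: 4.88
tool_pos: [0.4508, 0.0395, 0.0537]
eef_rot: [0.999, -0.033, 0.0, 0.0]
force: [-3.1, -3.4, 5.6]
finger_gap: 0.0268
grasp_force: 58.9
```

```bash
python3 -c "
from h import *
to(.452,.0395,.053)"
```

```text
t 4.875 pos [0.4508 0.0395 0.0537] tx [ 0.998 -0.065  0.   ] z [ 0.    -0.001 -1.   ] cm [ 0.12 -0.01  0.07] F [-3.1 -3.4  5.6] gap 0.02675661327994435 58.92909400630742
```

Gripped. Lifting 20 mm.

Request:
{"op": "carry_out", "data": {"moves": [[15, 0, 0, -0.5, 0, 0, 0], [15, 0, 0, -0.5, 0, 0, 0], [15, 0, 0, -0.5, 0, 0, 0], [15, 0, 0, -0.5, 0, 0, 0], [15, 0, 0, -0.1, 0, 0, 0], [15, 0, 0, 0, 0, 0, 0], [15, 0, 0, 0, 0, 0, 0]]}}

```text
clock: 5.75
tool_pos: [0.4505, 0.0401, 0.0742]
eef_rot: [0.999, -0.033, -0.0, -0.0]
force: [3.9, 0.4, -8.5]
finger_gap: 0.0267
grasp_force: 59.6
```

```bash
python3 -c "
from h import *
to(.452+.09*.064,.0395+.09*.998,.0737)
b=viewer.grab_frame('side')[0][130:290,220:340]
cv2.imwrite('pics/c3.png',cv2.resize(b,(450,600)))"
```

```text
t 5.75 pos [0.4505 0.0401 0.0742] tx [ 0.998 -0.065 -0.   ] z [-0.  0. -1.] cm [ 0.14 -8.95  0.05] F [ 3.9  0.4 -8.5] gap 0.026718614211907257 59.55517888069153
```

View pics/c3.png

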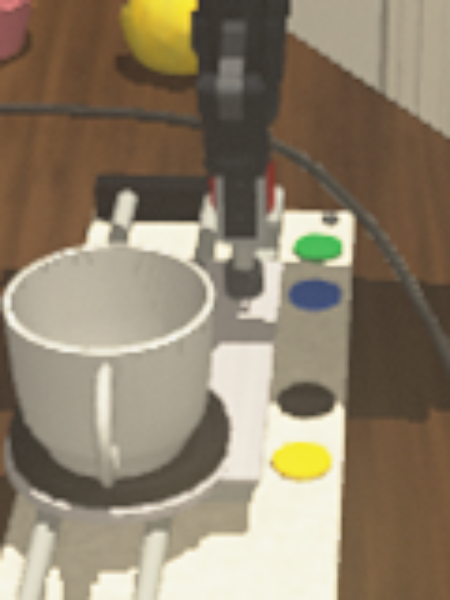

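The knob is up, with the spring load showing at 8.5 N, and the cup is standing. Now I'll slide left smoothly.

Request:
{"op": "carry_out", "data": {"moves": [[15, 0, -0.2, 0, 0, 0, 0], [15, 0, -0.4, 0, 0, 0, 0], [15, 0, -0.6, 0, 0, 0, 0], [15, 0, -0.7, 0, 0, 0, 0], [15, 0, -0.7, 0, 0, 0, 0], [15, 0, -0.7, 0, 0, 0, 0], [15, 0, -0.7, 0, 0, 0, 0], [15, 0, -0.7, 0, 0, 0, 0], [15, 0, -0.7, 0, 0, 0, 0], [15, 0, -0.7, 0, 0, 0, 0], [15, 0, -0.6, 0, 0, 0, 0], [15, 0, -0.4, 0, 0, 0, 0]]}}

```text
clock: 7.3
tool_pos: [0.4551, 0.1112, 0.0742]
eef_rot: [0.999, -0.032, -0.0, 0.0]
force: [2.1, -1.3, -7.9]
finger_gap: 0.0268
grasp_force: 59.7
```

```bash
python3 -c "
from h import *
to(.4505+.09*.064,.0400+.09*.998,.0742)"
```

```text
t 7.3 pos [0.4551 0.1112 0.0742] tx [ 0.998 -0.065 -0.   ] z [-0. -0. -1.] cm [-0.01 -1.87  0.  ] F [ 2.1 -1.3 -7.9] gap 0.026763759341566457 59.68529532663524
```

Request:
{"op": "carry_out", "data": {"moves": [[15, 0, -0.4, 0, 0, 0, 0], [15, 0, -0.4, 0, 0, 0, 0], [15, 0, -0.4, 0, 0, 0, 0], [15, 0, -0.4, 0, 0, 0, 0], [15, 0, -0.2, 0, 0, 0, 0], [15, 0, -0.1, 0, 0, 0, 0], [15, 0, 0, 0, 0, 0, 0], [15, 0, 0, 0, 0, 0, 0]]}}

```text
clock: 8.3
tool_pos: [0.4564, 0.1299, 0.0742]
eef_rot: [0.999, -0.033, -0.0, -0.0]
force: [1.5, 0.8, -9.4]
finger_gap: 0.0266
grasp_force: 59.7
```

```bash
python3 -c "
from h import *
to(.4505+.09*.064,.0400+.09*.998,.0742)
a=viewer.grab_frame('top')[0][170:270,170:370];b=viewer.grab_frame('side')[0][130:330,200:340]
cv2.imwrite('pics/c4.png',np.hstack([cv2.resize(a,(400,200)),cv2.resize(b,(400,571))[:200]*0]) if 0 else np.vstack([cv2.resize(a,(350,175)),cv2.resize(b,(350,420))]))"
```

```text
t 8.3 pos [0.4564 0.1299 0.0742] tx [ 0.998 -0.065 -0.   ] z [-0.  0. -1.] cm [-0.01  0.01  0.  ] F [ 1.5  0.8 -9.4] gap 0.026591081199955183 59.663933627307415
```

View pics/c4.png

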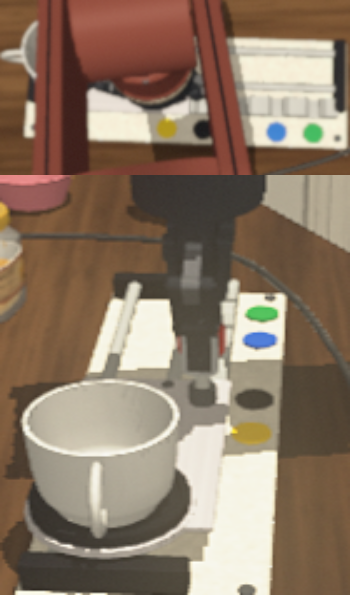

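The carriage is at the yellow station and the cup is upright at the far end of the slide. I'll lower part of the way, check the spring load, then release.

Request:
{"op": "carry_out", "data": {"moves": [[15, 0, 0, 0.4, 0, 0, 0], [15, 0, 0, 0.4, 0, 0, 0], [15, 0, 0, 0.4, 0, 0, 0], [15, 0, 0, 0.3, 0, 0, 0], [15, 0, 0, 0, 0, 0, 0], [15, 0, 0, 0, 0, 0, 0]]}}

```text
clock: 9.15
tool_pos: [0.4564, 0.1297, 0.0593]
eef_rot: [0.999, -0.033, -0.0, 0.0]
force: [-0.7, 1.0, -8.9]
finger_gap: 0.0267
grasp_force: 59.8
```

The pin is below bar level (about 6 mm above home) and the spring still pulls down, so it has entered the hole. Releasing.

Request:
{"op": "carry_out", "data": {"moves": [[100, 0, 0, 0, 0, 0, 0], [100, 0, 0, 0, 0, 0, 0], [100, 0, 0, 0, 0, 0, 0], [100, 0, 0, 0, 0, 0, 0], [100, 0, 0, 0, 0, 0, 0], [100, 0, 0, -2, 0, 0, 0], [100, 0, 0, -3, 0, 0, 0], [100, 0, 0, -4, 0, 0, 0], [100, 0, 0, -4, 0, 0, 0], [100, 0, 0, -4, 0, 0, 0]]}}

```text
clock: 10.4
tool_pos: [0.4563, 0.1297, 0.2306]
eef_rot: [0.999, -0.033, 0.0, 0.0]
force: [1.2, -1.0, 0.3]
finger_gap: 0.0855
grasp_force: 0.0
```

Request:
{"op": "carry_out", "data": {"moves": [[100, 0, 4, 0, 0, 0, 0], [100, 0, 4.5, 0, 0, 0, 0], [100, 0, 4.5, 0, 0, 0, 0], [100, 0, 4.5, 0, 0, 0, 0], [100, 0, 4.5, 0, 0, 0, 0], [100, 0, 4.5, 0, 0, 0, 0], [100, 0, 4, 0, 0, 0, 0], [100, 0, 0, 0, 0, 0, 0], [100, 0, 0, 0, 0, 0, 0]]}}

```text
clock: 11.52
tool_pos: [0.4365, -0.1741, 0.2291]
eef_rot: [0.999, -0.033, -0.0, -0.0]
force: [0.0, 0.1, -0.1]
finger_gap: 0.0853
grasp_force: 0.0
```

Run:
```python
from h import *
to(0.4,0,.2)
p=viewer.grab_frame('top')[0];q=viewer.grab_frame('side')[0]
uv,s=blob(p,'red',(240,205,300,240));print('top knob',uv,s,[pt('top',uv,z)[:2].round(4) for z in(.08,.104)])
uv2,s=blob(q,'red',(260,180,310,260));print('side knob',uv2,s,pt('side',uv2,.0731+.0065).round(4))
cv2.imwrite('pics/c5.png',np.vstack([cv2.resize(p[170:270,170:370],(350,175)),cv2.resize(q[130:330,200:340],(350,420))]))
```

```text
t 11.525 pos [ 0.4365 -0.1741  0.2291] tx [ 0.998 -0.066 -0.   ] z [-0.     0.001 -1.   ] cm [ -4.78 -17.14   2.92] F [ 0.   0.1 -0.1] gap 0.08525795984332021 0.0
top knob [263.96969697 223.96212121] [ 18  13  13  13 132] [array([0.4575, 0.1284]), array([0.4534, 0.127 ])]
side knob [281.58547009 216.10683761] [ 12  28  18  20 234] [0.4548 0.1328 0.0796]
```

View pics/c5.png

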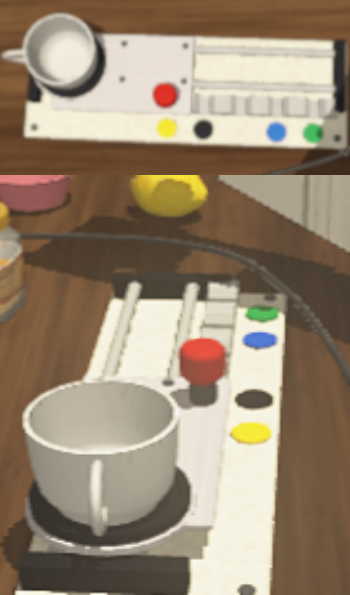

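Run:
```python
from h import *
from scipy.optimize import brentq
p0,q0=cv2.imread('pics/top0.png'),cv2.imread('pics/side0.png')
p,q=viewer.grab_frame('top')[0],viewer.grab_frame('side')[0]
for P,Q,tb,sb in((p0,q0,(295,212,322,238),(270,175,298,205)),(p,q,(240,205,300,240),(260,180,310,260))):
    a,_=blob(P,'red',tb);b,s=blob(Q,'red',sb)
    z=brentq(lambda z:pt('top',a,z)[1]-pt('side',b,z)[1],.03,.15)
    top=(b[0],s[1]+sb[1]); zt=brentq(lambda z:pt('top',a,z)[1]-pt('side',top,z)[1],.03,.2)
    print(z,pt('top',a,z),s,'topedge z',zt)
    print([ (c,blob(P,c,(255,230,370,256))[0].round(1)) for c in('yellow','green')])
```

```text
0.07428493696924163 [0.45291919 0.03920321 0.07428494] [  7   4  16  21 277] topedge z 0.09341699490004361
[('yellow', array([264.7, 242.7])), ('green', array([348.5, 245.6]))]
0.07708236365638632 [0.45805646 0.1285645  0.07708236] [ 12  28  18  20 232] topedge z 0.09087893906416865
[('yellow', array([264.9, 242.7])), ('green', array([348.6, 245.7]))]
```

The knob is at home height within measuring error, has moved 89.5 mm, and sits level with the yellow tag. The cup is upright and the robot is clear.

```bash
python3 -c "
from plant import workorder
print(workorder.hand_in())"
```

```text
the job is handed in; nothing more can be done
None
```

The job is handed in: the carriage is at the yellow station, the knob is released and its pin reads home in the hole (the cameras give its height to about 3 mm), the cup is upright, and the robot finished clear at about 12 s.

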